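# Hook and lock a pipe rest on a slotted upright

### The job

Fit the loose red pipe rest to the empty slotted upright, in the upper pair of slots: feel for the slots and pass both of its hooked tabs straight through them, then push it down until it sits fully home and the sprung pin with the orange knob has snapped out into its window. Push firmly but do not ram it, let go of it, and leave the glass and the other things on the bench where they are.

Things in the scene. Friction and masses are not known exactly. Their poses are not given: they have to be found in the camera images.
- bracket: Loose red pipe rest (0.15 to 0.25 kg), standing on the table upright, as it will hang. Origin: on its back face (which goes against the upright), mid width, level with its underside. x points out of the back face towards the upright, y left, z up. Back plate 70 mm wide, 5 thick, 6 to 76 high. A flat arm 50 wide, 5 thick runs forward along the underside to x = -152 with a V yoke 57 high.
- bracket_grip (a point): Grip point: middle of its upright rib, 55 mm in front of the back face, 60 mm above the underside. The rib is 14 mm thick across y, 5 to 78 high, and runs from 5 to 83 in front of the back face. Grip it from above across y; pad and yoke leave it free from 40 to 80 in front of the back face.
- bracket_pad (a point): Centre of the top of the flat yellow pad on the bracket's back plate (36 mm along x from the back face forward, 56 along y, 81 above the underside): a place to push down on.
- tab_seat (a point): Point on the bracket's back face midway between its two steel tabs, level with the undersides of their necks (62 mm above the underside). Tabs at y = -22 and +22, each 6 wide: a neck 62 to 70 high reaching 12 out of the back face, from which a hook hangs down to 46 high, 5.5 to 12 out of the face. With it 16 to 20 above slot_seat the tabs go in, 1.5 to spare each side.
- bracket_window (a point): Centre of the window for the latch pin, on the bracket's back face at mid width, 13 mm above the underside; 16 wide, 6.5 to 20 high. Below it the back face slopes forward at 45 degrees from 6 high to the underside: a ramp that pushes the pin in. The bracket goes in until the back face meets the plate (hook then 1.5 clear behind it), then down until the necks sit on the lower edges of the slots, tab_seat level with slot_seat: a rigid stop.
- stand: The empty upright: a frame with a foot 150 mm wide, 8 high, reaching 30 in front, and on it a grey steel plate 100 wide, 4 thick, 205 high, clamped up to 6 mm left or right of the frame's middle; this shift is not measured. Origin: on the frame's middle, at table height under the plate's front face. The front face looks along -x; y left, z up. Steel, friction about 0.3.
- slot_seat (a point): Point of the stand's frame: on its middle, in the plane of the plate's front face, 162 mm high, level with the lower edges of the upper slots. Slots 9 wide, 28 high, 22 either side of the plate's middle (lower pair, 82 to 110 high, not to be used). The plate, with slots and pin, may be shifted up to 6 mm along y from this point: find the slots by feel or by eye.
- latch_pin (a joint): Sprung latch pin of the stand, m: 0 = out, up to 0.008 = pushed in (backwards). Mid width, 12 mm wide, 110 mm high, nose 5 mm out of the front face, sloped above, flat below; orange knob behind. The ramp meets it 9 to 10 mm before home; on down from there takes 5 to 20 N (most if pushed far in front of the back face; its weight is not enough). In the last 2 mm it snaps out into the window.
- full_stand: The other slotted upright, same shape, already carrying a blue pipe rest of the same shape (fixed, reaching 152 mm in front of its face, 181 high). Not to be used or struck. Which of the two stands on the left varies.
- vase: Bystander: green glass vase, 104 mm wide, 150 high, behind the middle of the table. Origin under its centre.
- glass_bowl: Bystander: clear glass bowl, 110 mm wide, 60 high. Origin under its centre.
- frit_jar: Bystander: amber jar with a steel cap, 64 mm wide, 90 high. Origin under its centre.
- water_pot: Bystander: aluminium pot, 100 mm wide, 100 high. Origin under its centre.
- paddle: Bystander: wooden paddle lying flat, 270 long, 70 wide, 16 high.
- jacks: Bystander: steel glassworking jacks lying flat, 215 long, 56 wide, 12 high.
- cork_block: Bystander: cork block 90 x 60 x 30 mm.
Things that resemble listed ones, but are neither listed nor needed, are in the scene too. Several things look just like the bracket: the one meant starts farthest to the robot's right.

How it is judged:
By the outcome, as a careful person would: the job done as asked, in the order asked, and still so for the second after the job is handed in, with the robot touching nothing.
It also fails if it takes over 72 s, if anything falls off the work surface, if the arm or the gripper's body presses on something with over 40 N, if the wrist force passes 120 N, or if a joint passes its speed limit or range.

### The arm

A 6-joint arm with a two-finger parallel gripper is mounted at the origin on the work surface. World frame = base frame: x ahead of the robot, y to its left, z up, the work surface at z = 0. Lengths are in m, angles in rad, forces in N, time in s.
With the tool pointing down it reaches from about 0.325 to 0.9 m from the base axis. Payload 6.1 kg.
Tool frame: the origin (TCP) lies at the very end of the fingers, on their centre line; the grasp point (between the pads) lies 19 mm behind it; z points along the fingers, y is the direction in which the jaws open and shut (so a half turn about z gives the same grasp; the last joint's range is limited). The gripper opens to 87 mm and grips with 3 to 60 N. Pads are 19 mm wide; open, the fingers measure 117 mm over their backs; the gripper's body (75 mm by 190 mm) begins 51 mm behind the grasp point.
Start: joints at [-0.126, 0.22, 1.526, -0, 1.395, -0.126], TCP at [0.625, -0, 0.223] pointing down, gripper open.
Joint ranges: [-2.98, 2.98], [-0.91, 2.08], [0.09, 2.57], [-1.24, 4.39], [0.2, 2.65], [-2.68, 2.68]. Speed limits (rad/s): [2.57, 2.57, 3.01, 3.14, 3.14, 3.14].

### API

Orientations are given as a unit quaternion [w, x, y, z].
In Python, from plant import ctrl gives the robot as it stands.
- The arm moves only by the tool jog_arm, never from a script. Its arguments are lists of equal length, an entry for each row: "travel": the shift along the tool's x, y, z in m, a list of three; "yaw": the turn about the tool's z in rad. In form: {"travel": [[dx, dy, dz], ...], "yaw": [yaw, ...]}. A call has exactly 8 rows; each row is the pose to reach, as a shift and turn from the pose measured when the call began, along the tool's axes at that moment; what a row does not reach only later rows make up. A row lasts 1/10 s, in which the tool goes at most 50 mm and 8.59 degrees, less where a joint would pass 70% of its speed; a pose out of reach is approached as far as the arm can. A call with a gripper value outside its range is refused whole. "hand" is the finger opening in m, from 0 to 0.087, set as the call begins (left out, the last holds). The fingers move at their own pace and stop on an object; "grip_force" is the grip in N (left out, the last holds). Time passes only in rows, so rows that repeat a pose let the fingers close, or fill a call up. It gives the time, the measured TCP pose, the force and the opening at its end, in the units of the state.
- ctrl.sense(): the state, without advancing time (a new reading comes with each control period).
- ctrl.camera(name): name is "scene" or "side" or "wrist"; returns a dict with "img" (420x560x3 uint8, red, green, blue), "K" (3x3 intrinsics, pixels), "world_from_camera" (4x4, takes a point from camera to world coordinates). Camera axes: x right, y down, z forward; pixel columns grow to the right and rows downward; lengths in m; the calibration is good to about 2 mm. The wrist camera is an equidistant fisheye: a pixel r from the principal point sees the ray r / f radians off the axis. A picture is of the moment at which its call begins. There is no depth.
- ctrl.finish_job(): hands the job in, once; it reports no verdict.
Trained networks look in a picture, given as the dict that the camera call returned (one of the last four; its "shot" number tells which), for a name from the list of things; names that differ only in an ending like _2 or _b are one class to them, and where a whole thing is asked for, a point or a joint stands for the part that bears it (a point fixed in the world has none). Each returns a list of dicts, best first, with "score" (0 to 1); they miss things now and then, are a little off and sometimes report something else, mostly with a low value. They report only what shows in the picture. A call takes as long as a camera call. They do not tell look-alikes from the thing itself.
- ctrl.boxes_of(picture, label): "rect" ([centre column, centre row, width, height] in pixels, round what is visible of it).
- ctrl.regions_of(picture, label): "pixels" (420x560 bool, what is visible of it) and "rect" ([centre column, centre row, width, height] in pixels, round what is visible of it).
The state is a dict: "t": time; "q": joint angles; "joint_vel": joint speeds; "tau": joint torques, N m; "ee_pos": TCP position; "orientation": TCP orientation; "force": force on the tool from outside, world axes, zero at the start; "torque": the same for the moment, N m; "opening": opening from 0.0 (shut) to 1.0 (fully open).
Only numpy, scipy, OpenCV 4.12 (cv2) and the standard library are available. Lean on these libraries where they do the work, as an engineer would, in place of code of your own. Each camera call takes 0.05 s, during which the arm holds its last target.

## Working session

There is one attempt and no reset: what is moved stays moved. The work goes in short steps, Python scripts to look and compute and a tool call to move; the robot and the scene stay as the last step left them, time stands still between calls to the robot, and variables do not carry over. Pictures are saved under pics/ and viewed, and the job is handed in when it is done.

Besides the shell and the picture viewer there is one more tool, called after ">>>" as a command line: name --pt "numbers of a row" for each row, then --argument value for the rest. jog_arm: Moves the arm, as the interface text tells. Its arguments: {"type":"object","properties":{"travel":{"type":"array"},"yaw":{"type":"array"},"hand":{"type":"number"},"grip_force":{"type":"number"}},"required":["travel","yaw"]}

```bash
ls; mkdir -p pics; cat > h.py <<'E'
import numpy as np, cv2
from plant import ctrl
def shot(name,fn,save=True):
    p=ctrl.camera(name)
    if save: cv2.imwrite('pics/'+fn+'.png',p['img'][:,:,::-1])
    return p
def ray(p,u,v):
    K=np.array(p['K']);T=np.array(p['world_from_camera'])
    d=np.array([(u-K[0,2])/K[0,0],(v-K[1,2])/K[1,1],1.0])
    return T[:3,3],T[:3,:3]@d
def atz(p,u,v,z):
    o,d=ray(p,u,v); return o+d*(z-o[2])/d[2]
def proj(p,X):
    K=np.array(p['K']);T=np.array(p['world_from_camera'])
    c=T[:3,:3].T@(np.array(X)-T[:3,3]); return (K@(c/c[2]))[:2]
def tri(p,a,q,b):
    o1,d1=ray(p,*a);o2,d2=ray(q,*b)
    d1=d1/np.linalg.norm(d1);d2=d2/np.linalg.norm(d2)
    s=np.linalg.lstsq(np.stack([d1,-d2],1),o2-o1,rcond=None)[0]
    A=o1+s[0]*d1;B=o2+s[1]*d2
    return (A+B)/2,np.linalg.norm(A-B)
E
python3 - <<'E'
from h import *
np.set_printoptions(precision=3,suppress=True)
for n in ['scene','side','wrist']:
    p=shot(n,n+'0'); print(n,p['K'],p['world_from_camera'])
s=ctrl.sense();print(s['t'],s['ee_pos'],s['orientation'],s['force'])
E
```

```text
pics
scene [[426.375   0.    286.189]
 [  0.    426.375 211.631]
 [  0.      0.      1.   ]] [[-0.809  0.335 -0.483  1.137]
 [ 0.587  0.468 -0.66   0.86 ]
 [ 0.005 -0.818 -0.576  0.845]
 [ 0.     0.     0.     1.   ]]
side [[515.302   0.    267.197]
 [  0.    515.302 212.239]
 [  0.      0.      1.   ]] [[-0.808 -0.452  0.378 -0.029]
 [-0.589  0.609 -0.531  0.786]
 [ 0.01  -0.652 -0.758  1.275]
 [ 0.     0.     0.     1.   ]]
wrist [[325.192   0.    279.016]
 [  0.    325.192 208.886]
 [  0.      0.      1.   ]] [[ 1.     0.002 -0.002  0.625]
 [ 0.001 -0.965 -0.263  0.072]
 [-0.002  0.263 -0.965  0.384]
 [ 0.     0.     0.     1.   ]]
0.15 [0.625 0.    0.222] [-0.001  0.707  0.707 -0.   ] [0.689 0.798 0.057]
```

View pics/scene0.png

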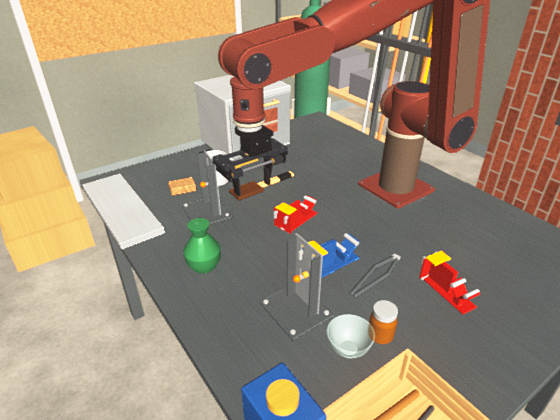

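View pics/side0.png

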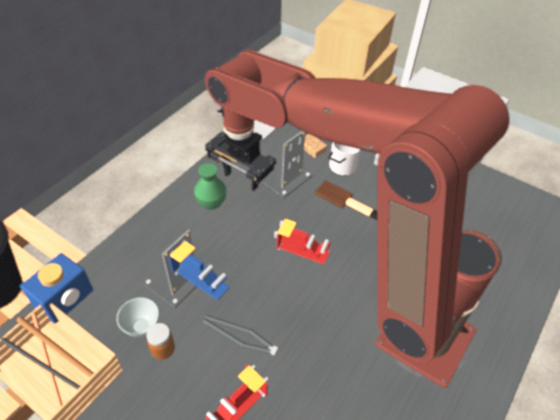

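View pics/wrist0.png

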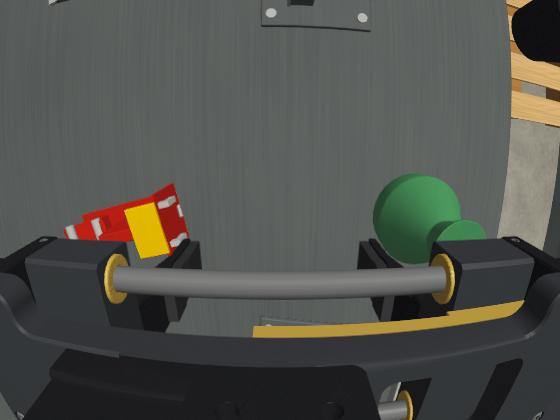

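The scene view shows red rests at (295,212) and (447,280), the empty upright at (207,190), and the full upright with the blue rest at (310,270). The side view shows the target rest at (300,243) and the empty upright at (290,165). I'll zoom in next.

```bash
python3 - <<'E'
from h import *
def crop(f,x0,y0,w,h,k,o):
    i=cv2.imread(f'pics/{f}.png')[y0:y0+h,x0:x0+w]
    cv2.imwrite(f'pics/{o}.png',cv2.resize(i,None,fx=k,fy=k,interpolation=cv2.INTER_CUBIC))
crop('scene0',170,140,160,110,5,'c1')
crop('side0',230,120,120,150,4,'c2')
p=ctrl.camera('scene');q=ctrl.camera('side')
np.set_printoptions(precision=3,suppress=True)
for n in ['bracket','bracket_pad','stand','full_stand','vase','water_pot','paddle','cork_block','latch_pin','glass_bowl']:
    for a in (p,q):
        print(n,[(np.round(r['rect']),round(r['score'],2)) for r in ctrl.boxes_of(a,n)][:4])
E
```

```text
bracket [(array([295., 216.,  41.,  38.]), 0.96), (array([450., 283.,  63.,  62.]), 0.71)]
bracket [(array([303., 243.,  57.,  44.]), 0.96)]
bracket_pad [(array([450., 282.,  62.,  59.]), 0.92), (array([312., 284., 104., 107.]), 0.65), (array([296., 217.,  42.,  37.]), 0.62)]
bracket_pad [(array([303., 241.,  55.,  44.]), 0.7), (array([238., 393.,  62.,  52.]), 0.57), (array([240., 335.,  72.,  40.]), 0.57), (array([212., 186.,  33.,  47.]), 0.18)]
stand [(array([207., 189.,  50.,  73.]), 0.84)]
stand [(array([287., 164.,  49.,  67.]), 0.64)]
full_stand [(array([311., 287., 100., 108.]), 0.89)]
full_stand [(array([185., 268.,  83.,  81.]), 0.71), (array([347., 200.,  63.,  35.]), 0.45)]
vase [(array([201., 246.,  34.,  51.]), 0.93)]
vase []
water_pot [(array([217., 169.,  20.,  38.]), 0.55)]
water_pot [(array([343., 159.,  32.,  33.]), 0.86)]
paddle [(array([264., 184.,  61.,  26.]), 0.88), (array([297., 216.,  44.,  39.]), 0.36)]
paddle [(array([346., 200.,  64.,  36.]), 0.62)]
cork_block [(array([182., 187.,  25.,  20.]), 0.86), (array([351., 337.,  50.,  41.]), 0.17)]
cork_block [(array([314., 146.,  20.,  21.]), 0.75)]
latch_pin [(array([182., 188.,  27.,  18.]), 0.57)]
latch_pin [(array([160., 342.,  31.,  38.]), 0.7)]
glass_bowl [(array([351., 335.,  51.,  38.]), 0.73)]
glass_bowl [(array([138., 319.,  47.,  35.]), 0.68), (array([209., 184.,  36.,  44.]), 0.62)]
```

View pics/c1.png

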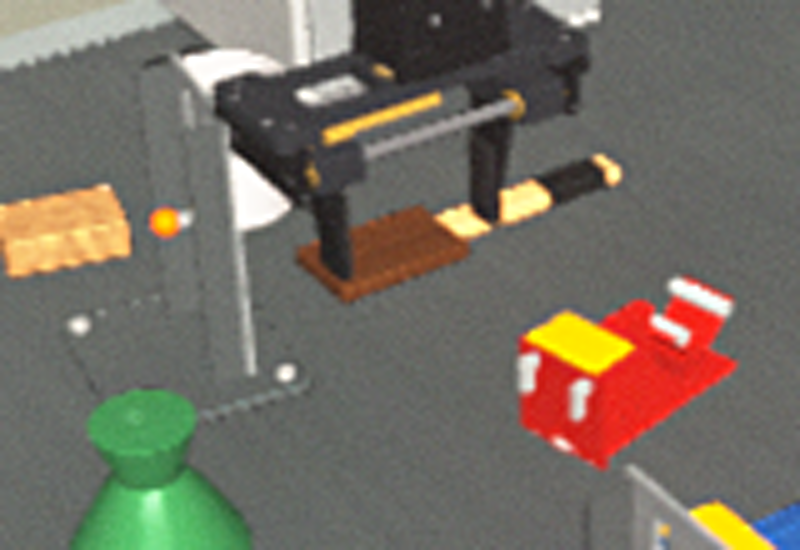

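View pics/c2.png

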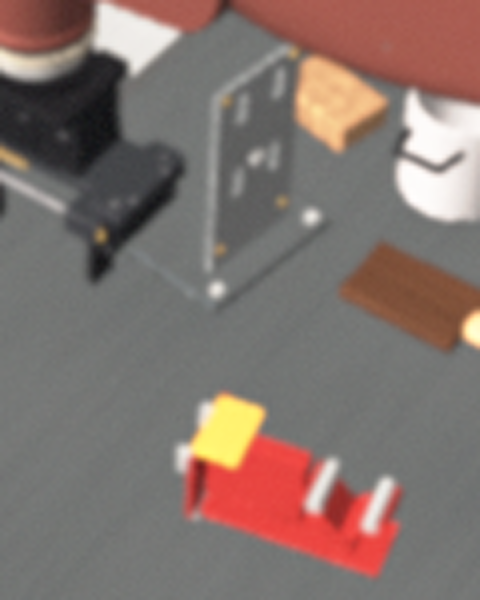

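```bash
cat > fit.py <<'E'
from h import *
from scipy.optimize import least_squares
np.set_printoptions(precision=4,suppress=True)
def fit(obs,x0):
    def tr(v,P):
        c,s=np.cos(v[2]),np.sin(v[2]); return np.array([v[0]+c*P[0]-s*P[1],v[1]+s*P[0]+c*P[1],P[2]])
    def f(v): return np.concatenate([proj(p,tr(v,P))-np.array(uv) for p,uv,P in obs])
    r=least_squares(f,x0,loss='soft_l1'); return r.x,f(r.x).reshape(-1,2)
def fitoff(obs,x0):
    # v: x,y,yaw, shift of items flagged
    def tr(v,P,fl):
        P=np.array(P,float); P[1]+=v[3]*fl
        c,s=np.cos(v[2]),np.sin(v[2]); return np.array([v[0]+c*P[0]-s*P[1],v[1]+s*P[0]+c*P[1],P[2]])
    def f(v): return np.concatenate([proj(p,tr(v,P,fl))-np.array(uv) for p,uv,P,fl in obs])
    r=least_squares(f,x0,loss='soft_l1'); return r.x,f(r.x).reshape(-1,2)
E
python3 - <<'E'
from fit import *
p=ctrl.camera('scene');q=ctrl.camera('side')
S=lambda a,b:((a+.5)/4-.5+230,(b+.5)/4-.5+120)
C=lambda a,b:((a+.5)/5-.5+170,(b+.5)/5-.5+140)
o=[(q,S(191,450),(0,.028,.081)),(q,S(223,394),(0,-.028,.081)),(q,S(265,408),(-.036,-.028,.081)),(q,S(237,468),(-.036,.028,.081)),
(p,C(603,373),(0,.028,.081)),(p,C(526,340),(0,-.028,.081)),(p,C(567,312),(-.036,-.028,.081)),(p,C(634,346),(-.036,.028,.081)),
(q,S(378,577),(-.152,.025,0))]
print(fit(o,[.6,.1,-.5]))
s=[(q,S(242,108),(0,.022,.176),1),(q,S(279,80),(0,-.022,.176),1),(q,S(238,181),(0,.022,.096),1),(q,S(272,156),(0,-.022,.096),1),
(q,S(213,99),(0,.05,.205),1),(q,S(292,46),(0,-.05,.205),1),(q,S(207,272),(0,.05,.008),1),
(q,S(214,307),(-.03,.075,.0),0),(q,S(327,222),(-.03,-.075,.0),0)]
print(fitoff(s,[.75,-.1,-.5,0]))
s2=s+[(p,C(305,388),(-.03,.075,.0),0)]
print(fitoff(s2,[.75,-.1,-.5,0]))
for n,c in [('vase',(201,270)),('pot',(217,185)),('cork',(182,190))]: print(n,atz(p,*c,0.01))
print('pot',atz(q,343,170,0))
E
```

```text
(array([ 0.5016, -0.0315,  0.2373]), array([[ 0.0951,  0.2724],
       [-1.0369,  0.8972],
       [-0.3744,  0.9856],
       [-0.0323, -0.4819],
       [-1.27  , -1.0211],
       [ 0.6041, -1.1108],
       [-0.1648, -0.2999],
       [-0.1015, -0.6276],
       [-0.0352,  0.0102]]))
(array([ 0.6203, -0.2678, -0.1371,  0.0005]), array([[-0.8442,  0.0348],
       [-0.8299,  0.4203],
       [-0.8843,  0.0501],
       [-0.436 , -0.3028],
       [ 0.7022, -0.3775],
       [ 2.2842, -2.1634],
       [ 0.2088,  0.1988],
       [-0.0299,  1.4678],
       [ 0.9879, -0.0338]]))
(array([ 0.6202, -0.2688, -0.1423,  0.0015]), array([[-0.8767,  0.0051],
       [-0.8092,  0.4249],
       [-0.9155,  0.0204],
       [-0.416 , -0.2982],
       [ 0.6348, -0.4301],
       [ 2.3395, -2.1378],
       [ 0.1474,  0.1468],
       [ 0.0502,  1.2638],
       [ 1.2247, -0.1099],
       [ 0.1599,  0.208 ]]))
vase [ 0.8039 -0.005   0.01  ]
pot [ 0.546 -0.387  0.01 ]
cork [ 0.6667 -0.4304  0.01  ]
pot [ 0.5075 -0.4236  0.    ]
```

The fit residuals are about 1 px. Next I'll move over the bracket and turn the jaws across its rib.

>>> jog_arm --pt "-0.005 -0.02 0" --pt "-0.01 -0.045 0" --pt "-0.016 -0.07 0" --pt "-0.022 -0.095 0" --pt "-0.028 -0.12 0" --pt "-0.034 -0.14 0" --pt "-0.04 -0.16 0" --pt "-0.045 -0.177 0" --yaw '[0.14,0.28,0.42,0.56,0.7,0.84,0.98,1.12]' --hand 0.06

```text
t: 2.15
ee_pos: [0.4471, -0.0452, 0.2226]
orientation: [0.0, 0.975, 0.221, 0.0]
force: [0.2, 0.9, -0.6]
opening: 0.69
```

```bash
python3 - <<'E'
from h import *
shot('scene','scene1');shot('side','side1');shot('wrist','wrist1')
def crop(f,x0,y0,w,h,k,o):
    i=cv2.imread(f'pics/{f}.png')[y0:y0+h,x0:x0+w]
    cv2.imwrite(f'pics/{o}.png',cv2.resize(i,None,fx=k,fy=k,interpolation=cv2.INTER_CUBIC))
crop('scene1',160,130,100,100,6,'d1')
crop('side1',255,120,80,90,6,'d2')
E
```

```text
(no output)
```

View pics/wrist1.png

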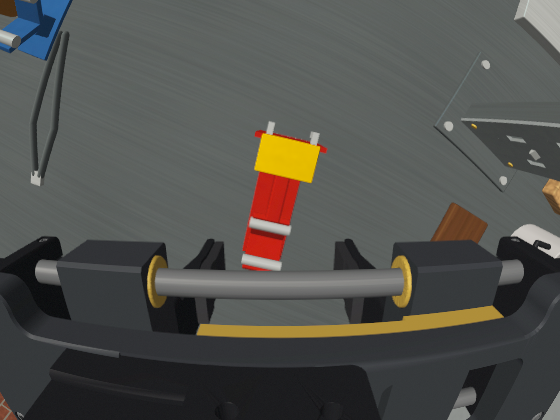

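View pics/d1.png

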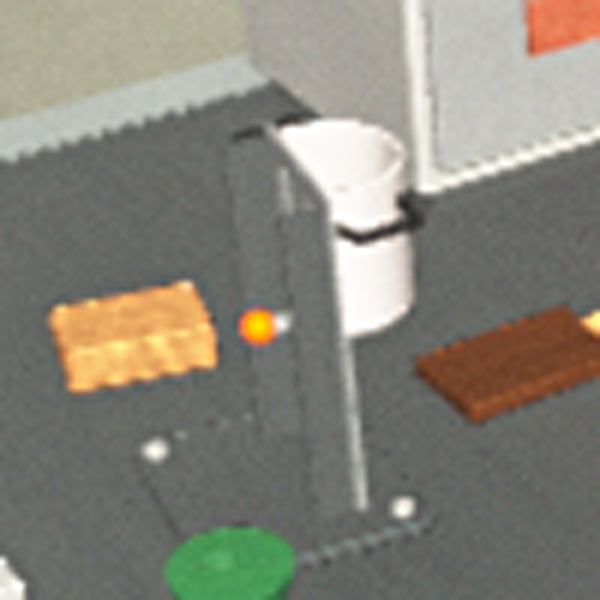

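View pics/d2.png

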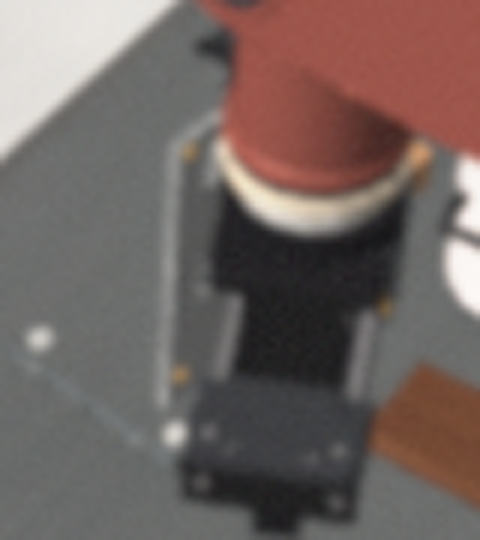

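The wrist view shows the target rest with its pad centred near (288,158) and tabs at (270,128) and (315,138), with its yaw close to right. At the right (440–560, 60–190) I can see the empty upright. I'll measure with the fisheye.

```bash
cat >> h.py <<'E'
def wray(p,u,v):
    K=np.array(p['K']);T=np.array(p['world_from_camera'])
    x,y=(u-K[0,2])/K[0,0],(v-K[1,2])/K[1,1]; th=np.hypot(x,y)
    d=np.array([np.sin(th)*x/th,np.sin(th)*y/th,np.cos(th)]) if th>1e-9 else np.array([0,0,1.])
    return T[:3,3],T[:3,:3]@d
def watz(p,u,v,z):
    o,d=wray(p,u,v); return o+d*(z-o[2])/d[2]
def wproj(p,X):
    K=np.array(p['K']);T=np.array(p['world_from_camera'])
    c=T[:3,:3].T@(np.array(X)-T[:3,3]); r=np.hypot(c[0],c[1]); th=np.arctan2(r,c[2])
    return np.array([K[0,2]+K[0,0]*th*c[0]/r,K[1,2]+K[1,1]*th*c[1]/r])
def crop(f,x0,y0,w,h,k,o):
    i=cv2.imread(f'pics/{f}.png')[y0:y0+h,x0:x0+w]
    cv2.imwrite(f'pics/{o}.png',cv2.resize(i,None,fx=k,fy=k,interpolation=cv2.INTER_CUBIC))
E
python3 - <<'E'
from h import *
np.set_printoptions(precision=4,suppress=True)
p=ctrl.camera('wrist')
print(p['world_from_camera'])
# predicted pose projections
for (X,Y,a) in [(.5016,-.0315,.2373)]:
  for P in [(0,.028,.081),(0,-.028,.081),(-.036,-.028,.081),(-.036,.028,.081)]:
    c,s=np.cos(a),np.sin(a); print(wproj(p,[X+c*P[0]-s*P[1],Y+s*P[0]+c*P[1],P[2]]))
h=cv2.cvtColor(p['img'],cv2.COLOR_RGB2HSV)
m=((h[...,0]>22)&(h[...,0]<34)&(h[...,1]>150)&(h[...,2]>120)).astype(np.uint8); m[230:]=0
c=max(cv2.findContours(m,0,1)[0],key=cv2.contourArea)
r=cv2.boxPoints(cv2.minAreaRect(c)); print(r)
W=np.array([watz(p,u,v,.081) for u,v in r]);print(W)
print([np.linalg.norm(W[i]-W[i-1]) for i in range(4)], W.mean(0))
crop('wrist1',430,40,130,160,4,'e1')
E
```

```text
[[ 0.4379 -0.8676 -0.2357  0.5125]
 [-0.899  -0.4225 -0.1153 -0.0135]
 [ 0.0005  0.2624 -0.965   0.3858]
 [ 0.      0.      0.      1.    ]]
[261.7275 135.1122]
[320.1085 148.1264]
[311.3021 184.6871]
[253.9057 172.254 ]
[[253.3803 170.3836]
 [261.9967 133.7639]
 [319.7967 147.364 ]
 [311.1803 183.9836]]
[[ 0.4614 -0.0115  0.081 ]
 [ 0.4963 -0.004   0.081 ]
 [ 0.5087 -0.0581  0.081 ]
 [ 0.4737 -0.0668  0.081 ]]
[np.float64(0.05658171095260718), np.float64(0.035643766535744234), np.float64(0.055567084674458624), np.float64(0.035994323429966356)] [ 0.485  -0.0351  0.081 ]
```

View pics/e1.png

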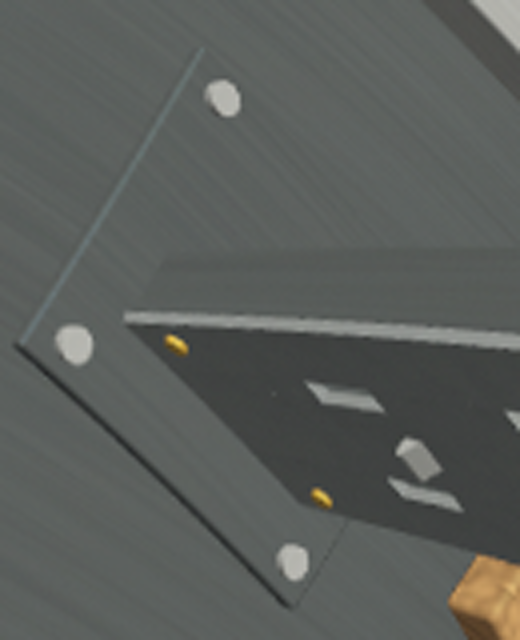

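>>> jog_arm --pt "0.0024 -0.0008 0.01" --pt "0.0024 -0.0008 0.03" --pt "0.0024 -0.0008 0.06" --pt "0.0024 -0.0008 0.09" --pt "0.0024 -0.0008 0.12" --pt "0.0024 -0.0008 0.15" --pt "0.0024 -0.0008 0.172" --pt "0.0024 -0.0008 0.18" --yaw '[0.12,0.218,0.218,0.218,0.218,0.218,0.218,0.218]'

```text
t: 3.15
ee_pos: [0.4493, -0.0426, 0.0404]
orientation: [-0.001, 0.993, 0.119, -0.001]
force: [-1.0, 0.4, -0.5]
opening: 0.692
```

>>> jog_arm --pt "0 0 0" --pt "0 0 0" --pt "0 0 0" --pt "0 0 0" --pt "0 0 0" --pt "0 0 0" --pt "0 0 0" --pt "0 0 0" --yaw '[0,0,0,0,0,0,0,0]' --hand 0 --grip_force 40

```text
t: 3.95
ee_pos: [0.4496, -0.0427, 0.0408]
orientation: [-0.001, 0.993, 0.119, -0.001]
force: [-0.8, -0.0, 3.0]
opening: 0.161
```

```bash
python3 - <<'E'
from h import *
print(ctrl.sense()); shot('wrist','wrist2')
E
```

```text
{'t': 3.95, 'q': array([-2.69860616e-01,  2.95911504e-02,  2.10985072e+00,  3.80792613e-04,
        1.00437246e+00,  1.06232319e+00]), 'joint_vel': array([ 0.00061157,  0.00078999, -0.00121724, -0.00276108,  0.00063854,
        0.00095912]), 'tau': array([ 2.41050508e-02, -3.21178043e+01, -3.08916378e+01,  1.50608579e-01,
       -1.80726517e-01,  1.86947314e-02]), 'ee_pos': array([ 0.4495978 , -0.04269664,  0.04077315]), 'orientation': array([-5.70014563e-04,  9.92902997e-01,  1.18921732e-01, -9.66861428e-04]), 'force': array([-0.77334609, -0.03063988,  2.96449737]), 'torque': array([-0.00058362,  0.17545965,  0.01208979]), 'opening': 0.16060783414723614}
```

View pics/wrist2.png

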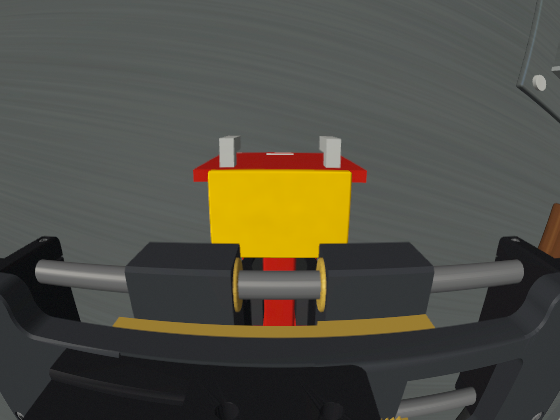

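```bash
python3 - <<'E'
from fit import *
import h
p=ctrl.camera('scene');q=ctrl.camera('side');w=ctrl.camera('wrist')
# tool-frame offset of back face from pad back edge
o=np.array(ctrl.sense()['ee_pos']);a=.2384
for uv in [(210,169),(350,169),(280,169)]:
    d=watz(w,*uv,.081)-o; print('pad back edge tool x,y',d[0]*np.cos(a)+d[1]*np.sin(a), d[0]*np.sin(a)-d[1]*np.cos(a))
w1={'K':w['K'],'fish':1,'world_from_camera':np.array([[ 0.4379,-0.8676,-0.2357,0.5125],[-0.899,-0.4225,-0.1153,-0.0135],[0.0005,0.2624,-0.965,0.3858],[0,0,0,1]])}
pr0=h.proj
import fit
fit.proj=lambda c,X: wproj(c,X) if 'fish' in c else pr0(c,X)
S=lambda a,b:((a+.5)/4-.5+230,(b+.5)/4-.5+120)
C=lambda a,b:((a+.5)/6-.5+160,(b+.5)/6-.5+130)
E=lambda a,b:((a+.5)/4-.5+430,(b+.5)/4-.5+40)
sd=[(q,S(242,108),(0,.022,.176),1),(q,S(279,80),(0,-.022,.176),1),(q,S(238,181),(0,.022,.096),1),(q,S(272,156),(0,-.022,.096),1),
(q,S(213,99),(0,.05,.205),1),(q,S(207,272),(0,.05,.008),1),
(q,S(214,305),(-.03,.075,.0),0),(q,S(327,222),(-.03,-.075,.0),0)]
wr=[(w1,E(20,342),(-.03,.075,.008),0),(w1,E(289,604),(-.03,-.075,.008),0),(w1,E(127,321),(0,.05,.008),1),(w1,E(303,500),(0,-.05,.008),1),
(w1,E(344,397),(0,.022,.096),1),(w1,E(425,494),(0,-.022,.096),1)]
sc=[(p,C(428,524),(-.03,.075,.008),0),(p,C(330,197),(0,.05,.205),1),(p,C(363,508),(0,.05,.008),1)]
for n,s in [('side',sd),('wrist',wr),('sw',sd+wr),('all',sd+wr+sc)]:
    x,r=fitoff(s,[.62,-.268,-.14,0]); c,sn=np.cos(x[2]),np.sin(x[2])
    print(n,x,'plate mid',x[0]-sn*x[3],x[1]+c*x[3],'rms',np.sqrt((r**2).mean()))
    if n in('wrist','all'): print(r)
E
```

```text
pad back edge tool x,y 0.054677638832509395 -0.026719568002474874
pad back edge tool x,y 0.05475487786035278 0.027227974589047736
pad back edge tool x,y 0.054475686608785226 0.00024649880864871347
side [ 0.62   -0.2686 -0.1476  0.0003] plate mid 0.6200647513106693 -0.26836429393165895 rms 0.6848233635400275
wrist [ 0.6217 -0.2622 -0.1271 -0.0031] plate mid 0.6213290750420549 -0.2653043295829277 rms 0.636536593555634
[[-0.8426 -0.2975]
 [ 1.2258  0.656 ]
 [-0.8492  0.1278]
 [-0.135   0.7476]
 [ 0.6254 -0.2959]
 [ 0.424  -0.3972]]
sw [ 0.6216 -0.263  -0.1292 -0.0029] plate mid 0.6212202316503073 -0.2658202612946748 rms 0.8733938584809415
all [ 0.6216 -0.263  -0.1299 -0.0029] plate mid 0.6212112352417304 -0.2658611509793701 rms 0.8084187744229434
[[-1.2837  0.1904]
 [-1.3345  0.5261]
 [-1.3083  0.2054]
 [-0.923  -0.1969]
 [ 0.2987 -0.1889]
 [-0.1607  0.3859]
 [-1.0194  2.7041]
 [-0.16    0.4923]
 [-0.3818 -0.0684]
 [ 1.3936  1.0696]
 [-0.5233  0.3444]
 [ 0.0195  1.0928]
 [ 0.9135  0.0181]
 [ 0.6184 -0.0255]
 [ 0.4019 -0.5979]
 [-0.0985  0.4822]
 [-0.2201  0.2527]]
```

Gripped at 14 mm. Next: lift, then traverse to a standoff about 60 mm in front of the plate.

>>> jog_arm --pt "0 0 -0.015" --pt "0 0 -0.045" --pt "0 0 -0.085" --pt "0.001 0.03 -0.12" --pt "0.003 0.07 -0.124" --pt "0.004 0.11 -0.124" --pt "0.005 0.15 -0.124" --pt "0.006 0.185 -0.124" --yaw '[0,0,0,0.06,0.14,0.22,0.3,0.368]'

```text
t: 4.95
ee_pos: [0.4991, -0.2227, 0.1636]
orientation: [-0.001, 0.998, -0.067, -0.002]
force: [0.5, 1.0, -2.6]
opening: 0.161
```

```bash
python3 - <<'E'
from h import *
s=ctrl.sense();a=2*np.arctan2(s['orientation'][2],s['orientation'][1]);print(s['ee_pos'],a,s['force'],s['opening'])
d=np.array([.507,-.2511])-s['ee_pos'][:2];print(d@[np.cos(a),np.sin(a)],d@[np.sin(a),-np.cos(a)],.165-s['ee_pos'][2],a+.13)
E
```

```text
[ 0.49910788 -0.22271627  0.16356682] -0.13323591514157532 [ 0.46290834  0.98961645 -2.61496977] 0.16147273282608116
0.01159272639711398 0.027083766920151523 0.0014331819478814178 -0.003235915141575313
```

>>> jog_arm --pt "0.003 0.008 0" --pt "0.006 0.016 0" --pt "0.01 0.024 0" --pt "0.0116 0.0271 -0.001" --pt "0.0116 0.0271 -0.001" --pt "0.0116 0.0271 -0.001" --pt "0.0116 0.0271 -0.001" --pt "0.0116 0.0271 -0.001" --yaw '[0,0,0,0,0,0,0,0]'

```text
t: 5.75
ee_pos: [0.507, -0.2506, 0.1646]
orientation: [-0.001, 0.998, -0.066, -0.002]
force: [-0.4, 0.7, -1.0]
opening: 0.158
```

```bash
python3 - <<'E'
from h import *
np.set_printoptions(precision=4,suppress=True)
s=ctrl.sense();print(s['ee_pos'],s['orientation'],s['force'])
p=shot('wrist','wrist3');print(p['world_from_camera']);shot('side','side3');shot('scene','scene3')
crop('side3',220,90,200,150,4,'f1')
E
```

```text
[ 0.507  -0.2506  0.1646] [-0.0007  0.9978 -0.0663 -0.0016] [-0.43    0.7046 -1.0127]
[[-0.1312 -0.9555 -0.2642  0.579 ]
 [-0.9914  0.1262  0.0361 -0.2601]
 [-0.0011  0.2667 -0.9638  0.3272]
 [ 0.      0.      0.      1.    ]]
```

View pics/wrist3.png

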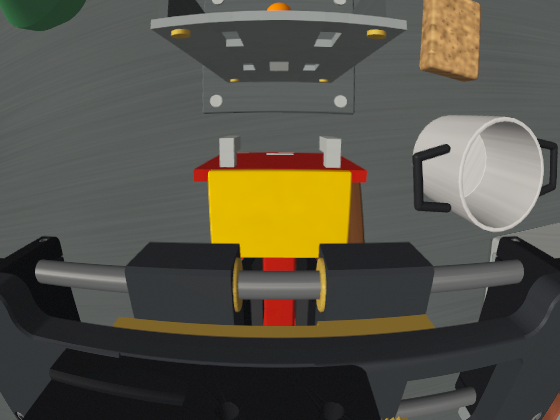

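View pics/f1.png

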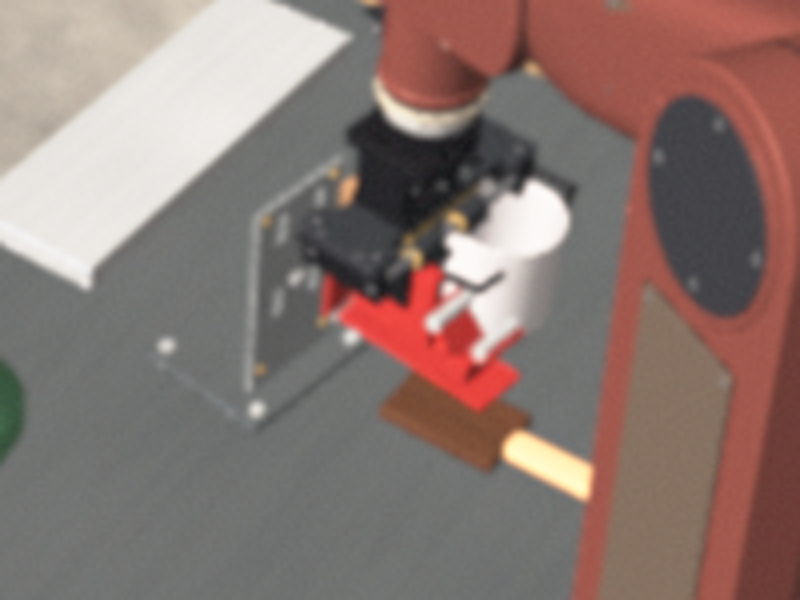

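The wrist view clearly shows the slots at (233,40) and (327,40), and the tabs at (230,152) and (331,152). I'll zoom in for a precise fit.

```bash
python3 - <<'E'
from h import *
crop('wrist3',140,0,280,120,2.8,'g0'); crop('wrist3',210,15,140,70,5.7,'g1');crop('wrist3',190,130,180,60,4.4,'g2')
E
```

```text
(no output)
```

View pics/g0.png

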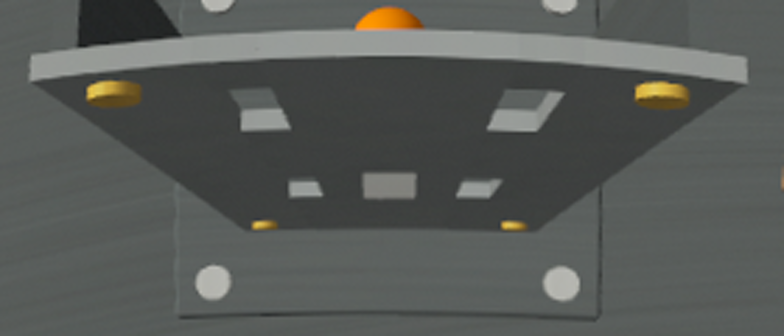

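View pics/g1.png

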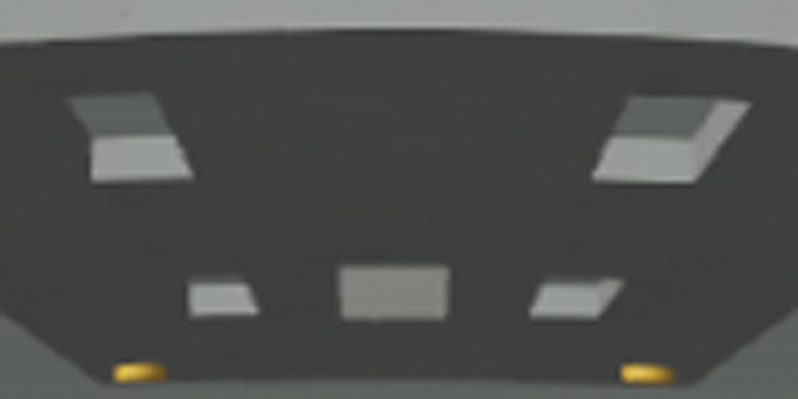

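View pics/g2.png

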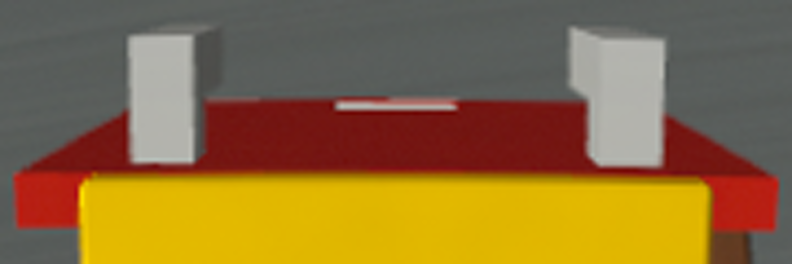

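```bash
cat > f3.py <<'E'
from fit import *
import fit
fit.proj=wproj
def run(w,pl,br,zb0,tool):
    # pl, br: lists of (uv,P). plate in world; bracket in world with z offset
    x,r=fit.fit([(w,uv,P) for uv,P in pl],[.62,-.266,-.13]); print('plate',x,'rms',np.sqrt((r**2).mean())); print(r.T)
    def tr(v,P):
        c,s=np.cos(v[2]),np.sin(v[2]); return np.array([v[0]+c*P[0]-s*P[1],v[1]+s*P[0]+c*P[1],P[2]+v[3]])
    f=lambda v:np.concatenate([wproj(w,tr(v,P))-np.array(uv) for uv,P in br])
    b=least_squares(f,[tool[0]+.055,tool[1],x[2],zb0],loss='soft_l1');print('bracket',b.x,'rms',np.sqrt((b.fun**2).mean()));print(f(b.x).reshape(-1,2).T)
    d=b.x[:2]-x[:2];c,s=np.cos(x[2]),np.sin(x[2])
    print('bracket rel plate: x %.2f y %.2f mm yaw %.4f  tab_seat above slot_seat %.2f'%(1e3*(d@[c,s]),1e3*(d@[-s,c]),b.x[2]-x[2],1e3*(b.x[3]+.062-.162)))
E
python3 - <<'E'
from f3 import *
w=ctrl.camera('wrist');t=ctrl.sense()['ee_pos']
A=lambda a,b:((a+.5)/5.7-.5+210,(b+.5)/5.7-.5+15)
G=lambda a,b:((a+.5)/2.8-.5+140,(b+.5)/2.8-.5)
B=lambda a,b:((a+.5)/4.4-.5+190,(b+.5)/4.4-.5+130)
pl=[(A(92,181),(0,.0265,.162)),(A(194,178),(0,.0175,.162)),(A(155,94),(0,.0175,.19)),(A(593,178),(0,-.0175,.162)),(A(697,182),(0,-.0265,.162)),(A(750,102),(0,-.0265,.19)),(A(630,95),(0,-.0175,.19)),
(A(190,317),(0,.0265,.082)),(A(259,314),(0,.0175,.082)),(A(529,314),(0,-.0175,.082)),(A(598,317),(0,-.0265,.082)),
(G(31,82),(0,.05,.205)),(G(748,83),(0,-.05,.205)),(G(247,230),(0,.05,.008)),(G(538,230),(0,-.05,.008))]
br=[(B(131,162),(0,.025,.070)),(B(194,162),(0,.019,.07)),(B(129,35),(.012,.025,.07)),(B(194,35),(.012,.019,.07)),
(B(598,165),(0,-.019,.07)),(B(663,165),(0,-.025,.07)),(B(600,38),(.012,-.019,.07)),(B(664,38),(.012,-.025,.07)),
(B(17,173),(0,.035,.076)),(B(777,177),(0,-.035,.076)),(B(15,228),(-.005,.035,.076)),(B(777,230),(-.005,-.035,.076))]
run(w,pl,br,t[2]-.0408,t)
E
```

```text
plate [ 0.618  -0.2652 -0.134 ] rms 0.3581772464226852
[[ 0.4243  0.2016  0.0129 -0.077  -0.63    0.2134  0.1911  0.3284  0.2803
   0.1156  0.0737  0.1723 -0.5952 -0.3381 -1.3267]
 [ 0.0716 -0.1384  0.1449 -0.0459  0.0368  0.0264  0.0593 -0.3127 -0.0692
   0.0104 -0.1922 -0.0436 -0.1411  0.3778  0.5676]]
bracket [ 0.5605 -0.2581 -0.1365  0.1242] rms 0.2726713097846153
[[ 0.2546  0.1401  0.0358 -0.3443  0.0476 -0.5388  0.3627  0.1906 -0.6285
   0.3279  0.4057 -0.3729]
 [ 0.1238 -0.0094  0.2458 -0.03   -0.2489  0.021  -0.2536  0.1635  0.0849
   0.012  -0.2487  0.119 ]]
bracket rel plate: x -57.91 y -0.61 mm yaw -0.0025  tab_seat above slot_seat 24.21
```

The plate fit says the bracket is 0.6 mm to the right, 57.9 mm away and about 6 mm too high, with the yaw aligned. I'll approach to just short of tab contact.

>>> jog_arm --pt "0.004 -0.0003 0.002" --pt "0.012 -0.0006 0.004" --pt "0.02 -0.0006 0.006" --pt "0.028 -0.0006 0.006" --pt "0.035 -0.0006 0.006" --pt "0.04 -0.0006 0.006" --pt "0.04 -0.0006 0.006" --pt "0.04 -0.0006 0.006" --yaw '[0,0,0,0,0,0,0,0]'

```text
t: 6.75
ee_pos: [0.5467, -0.2556, 0.1583]
orientation: [-0.001, 0.998, -0.066, -0.002]
force: [0.3, -0.6, -2.7]
opening: 0.157
```

```bash
python3 - <<'E'
from h import *
np.set_printoptions(precision=4,suppress=True)
s=ctrl.sense();print(s['ee_pos'],s['orientation'],s['force'])
p=shot('wrist','wrist4');crop('wrist4',160,0,240,190,3.2,'k0')
shot('side','side4');crop('side4',230,90,130,120,5,'k1')
E
```

```text
[ 0.5467 -0.2556  0.1583] [-0.0007  0.9978 -0.0664 -0.0018] [ 0.3083 -0.5885 -2.7117]
```

View pics/k0.png

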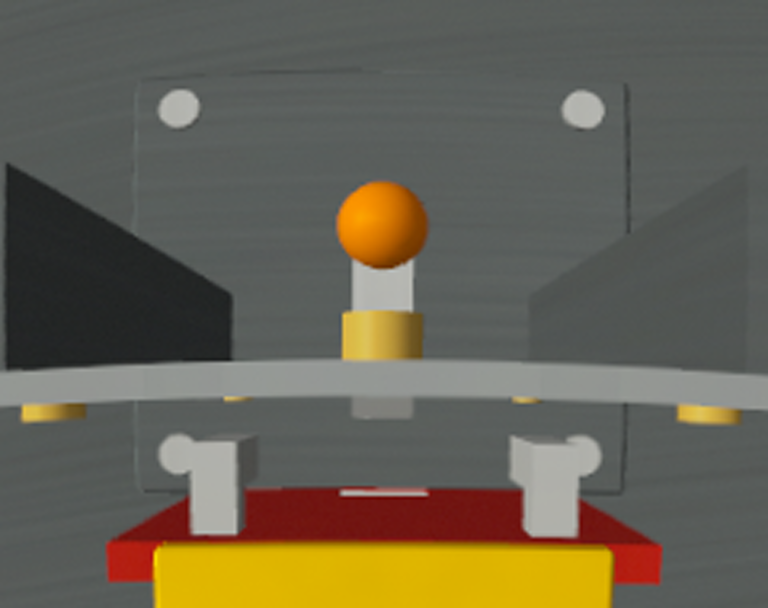

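View pics/k1.png

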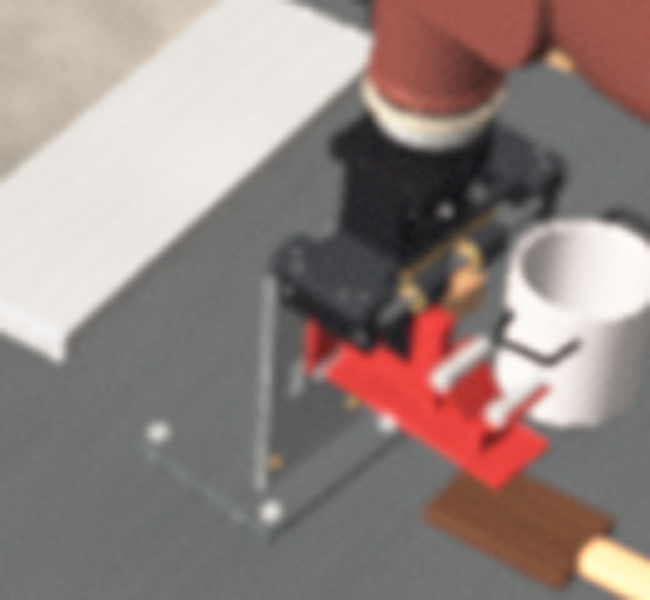

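>>> jog_arm --pt "0.002 0 0" --pt "0.004 0 0" --pt "0.005 0 0" --pt "0.006 0 0" --pt "0.007 0 0" --pt "0.008 0 0" --pt "0.009 0 0" --pt "0.009 0 0" --yaw '[0,0,0,0,0,0,0,0]'

```text
t: 7.65
ee_pos: [0.5555, -0.2568, 0.1584]
orientation: [-0.001, 0.998, -0.066, -0.002]
force: [0.3, 0.7, -2.3]
opening: 0.155
```

>>> jog_arm --pt "0.001 0 0" --pt "0.002 0 0" --pt "0.003 0 0" --pt "0.004 0 0" --pt "0.005 0 0" --pt "0.006 0 0" --pt "0.007 0 0" --pt "0.0075 0 0" --yaw '[0,0,0,0,0,0,0,0]'

```text
t: 8.45
ee_pos: [0.5631, -0.2578, 0.1583]
orientation: [-0.001, 0.998, -0.066, -0.002]
force: [-0.2, 0.7, -2.6]
opening: 0.16
```

```bash
python3 - <<'E'
from h import *
p=shot('wrist','wrist5');crop('wrist5',160,0,240,190,3.2,'k2')
E
```

View pics/k2.png

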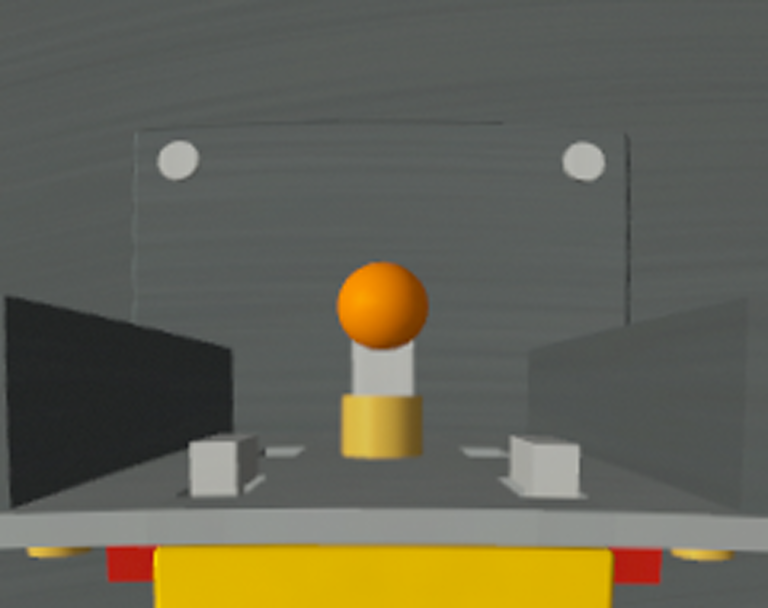

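Both tabs show behind the plate, at (222,465) and (545,465) in the crop. Next I'll close the last 1.5 mm or so to the face.

>>> jog_arm --pt "0.0005 0 0" --pt "0.001 0 0" --pt "0.0014 0 0" --pt "0.0014 0 0" --pt "0.0014 0 0" --pt "0.0014 0 0" --pt "0.0014 0 0" --pt "0.0014 0 0" --yaw '[0,0,0,0,0,0,0,0]'

```text
t: 9.3
ee_pos: [0.5644, -0.258, 0.1583]
orientation: [-0.001, 0.998, -0.066, -0.002]
force: [0.1, -0.1, -2.6]
opening: 0.156
```

>>> jog_arm --pt "0.0003 0 0" --pt "0.0006 0 0" --pt "0.0009 0 0" --pt "0.0012 0 0" --pt "0.0012 0 0" --pt "0.0012 0 0" --pt "0.0012 0 0" --pt "0.0012 0 0" --yaw '[0,0,0,0,0,0,0,0]'

```text
t: 10.1
ee_pos: [0.5645, -0.258, 0.158]
orientation: [-0.001, 0.998, -0.066, -0.003]
force: [-6.9, 0.2, -0.8]
opening: 0.158
```

Face contact at 7 N. Pushing down while holding lightly forward.

>>> jog_arm --pt "0.0005 0 0.001" --pt "0.0005 0 0.002" --pt "0.0005 0 0.003" --pt "0.0005 0 0.004" --pt "0.0005 0 0.005" --pt "0.0005 0 0.006" --pt "0.0005 0 0.007" --pt "0.0005 0 0.007" --yaw '[0,0,0,0,0,0,0,0]'

```text
t: 10.9
ee_pos: [0.5644, -0.258, 0.1511]
orientation: [-0.001, 0.998, -0.066, -0.004]
force: [-5.8, 1.9, 0.8]
opening: 0.157
```

>>> jog_arm --pt "0.0007 0 0.001" --pt "0.0007 0 0.002" --pt "0.0007 0 0.003" --pt "0.0007 0 0.004" --pt "0.0007 0 0.005" --pt "0.0007 0 0.006" --pt "0.0007 0 0.006" --pt "0.0007 0 0.006" --yaw '[0,0,0,0,0,0,0,0]'

```text
t: 11.7
ee_pos: [0.5644, -0.2584, 0.1465]
orientation: [-0.001, 0.998, -0.067, -0.004]
force: [-9.8, 1.7, 8.2]
opening: 0.164
```

>>> jog_arm --pt "0.0005 0 0.001" --pt "0.0005 0 0.002" --pt "0.0005 0 0.003" --pt "0.0005 0 0.004" --pt "0.0005 0 0.005" --pt "0.0005 0 0.005" --pt "0.0005 0 0.005" --pt "0.0005 0 0.005" --yaw '[0,0,0,0,0,0,0,0]' --grip_force 60

```text
t: 12.5
ee_pos: [0.5643, -0.2583, 0.1411]
orientation: [-0.001, 0.998, -0.067, -0.005]
force: [-5.6, 1.2, -1.0]
opening: 0.153
```

```bash
python3 - <<'E'
from h import *
print(ctrl.sense()['force'],ctrl.sense()['torque'])
p=shot('wrist','wrist6');crop('wrist6',160,0,240,190,3.2,'k3')
shot('scene','scene6');crop('scene6',150,110,150,120,5,'k4')
E
```

```text
[-5.59097936  1.22548879 -1.02156406] [0.15627107 0.86295585 0.01338445]
```

View pics/k3.png

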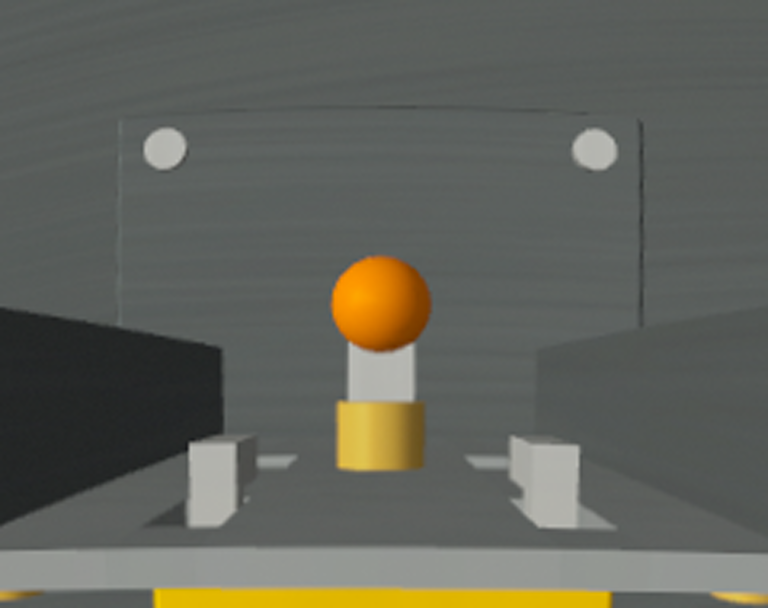

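View pics/k4.png

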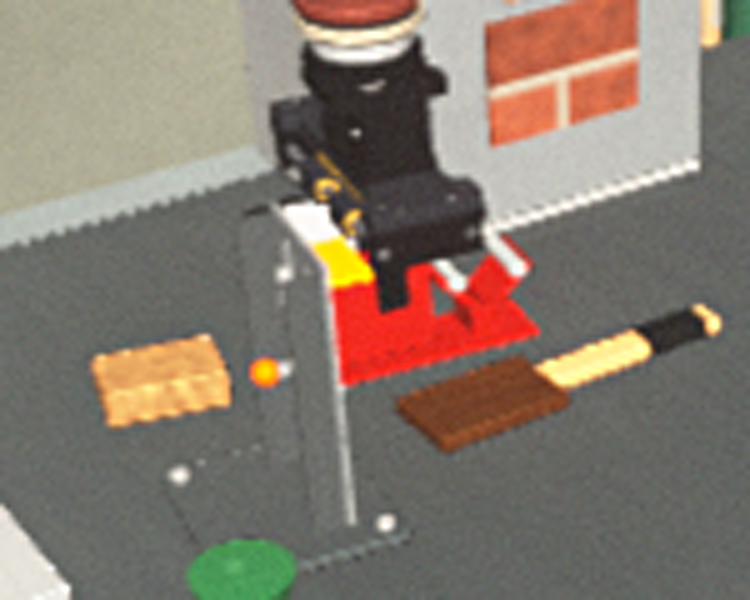

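The vertical force dropped, and the knob is out at the same distance as before, so the pin has probably snapped. I'll press on to feel for the rigid stop.

>>> jog_arm --pt "0.0003 0 0.001" --pt "0.0003 0 0.002" --pt "0.0003 0 0.003" --pt "0.0003 0 0.004" --pt "0.0003 0 0.004" --pt "0.0003 0 0.004" --pt "0.0003 0 0.004" --pt "0.0003 0 0.004" --yaw '[0,0,0,0,0,0,0,0]'

```text
t: 13.4
ee_pos: [0.5644, -0.2583, 0.1404]
orientation: [-0.001, 0.998, -0.066, -0.005]
force: [-13.4, 5.8, 16.4]
opening: 0.156
```

Rigid stop felt at z = 0.1404 with 16 N. Relax, let go, then rise.

>>> jog_arm --pt "-0.0003 0 0" --pt "-0.0003 0 0" --pt "-0.0003 0 0" --pt "-0.0003 0 0" --pt "-0.0003 0 0" --pt "-0.0003 0 0" --pt "-0.0003 0 0" --pt "-0.0003 0 0" --yaw '[0,0,0,0,0,0,0,0]'

```text
t: 14.2
ee_pos: [0.5643, -0.2584, 0.1409]
orientation: [-0.001, 0.998, -0.066, -0.005]
force: [-4.4, 1.8, 3.1]
opening: 0.157
```

>>> jog_arm --pt "0 0 0" --pt "0 0 0" --pt "0 0 0" --pt "0 0 0" --pt "0 0 0" --pt "0 0 0" --pt "0 0 0" --pt "0 0 0" --yaw '[0,0,0,0,0,0,0,0]' --hand 0.045

```text
t: 15.0
ee_pos: [0.5643, -0.2584, 0.1409]
orientation: [-0.001, 0.998, -0.066, -0.005]
force: [0.2, -0.6, 0.3]
opening: 0.517
```

>>> jog_arm --pt "0 0 -0.005" --pt "0 0 -0.015" --pt "0 0 -0.03" --pt "0 0 -0.045" --pt "0 0 -0.06" --pt "0 0 -0.075" --pt "0 0 -0.085" --pt "0 0 -0.085" --yaw '[0,0,0,0,0,0,0,0]'

```text
t: 15.8
ee_pos: [0.5661, -0.2591, 0.2285]
orientation: [0.0, 0.998, -0.066, -0.003]
force: [-0.1, 0.8, 0.3]
opening: 0.513
```

```bash
python3 - <<'E'
from h import *
print(ctrl.sense()['force'])
p=shot('wrist','wrist7');crop('wrist7',160,40,240,190,3.2,'k5')
shot('scene','scene7');crop('scene7',150,110,150,120,5,'k6')
E
```

```text
[-0.07953793  0.83490349  0.25131694]
```

View pics/k5.png

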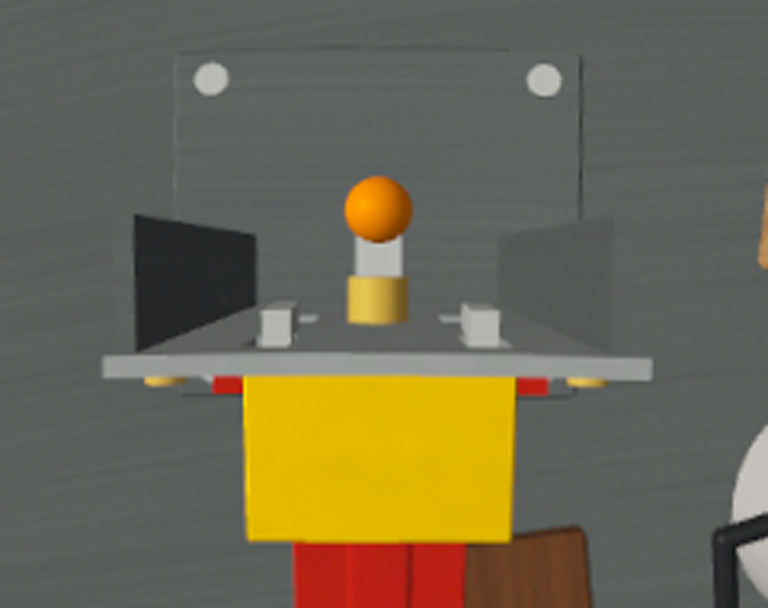

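View pics/k6.png

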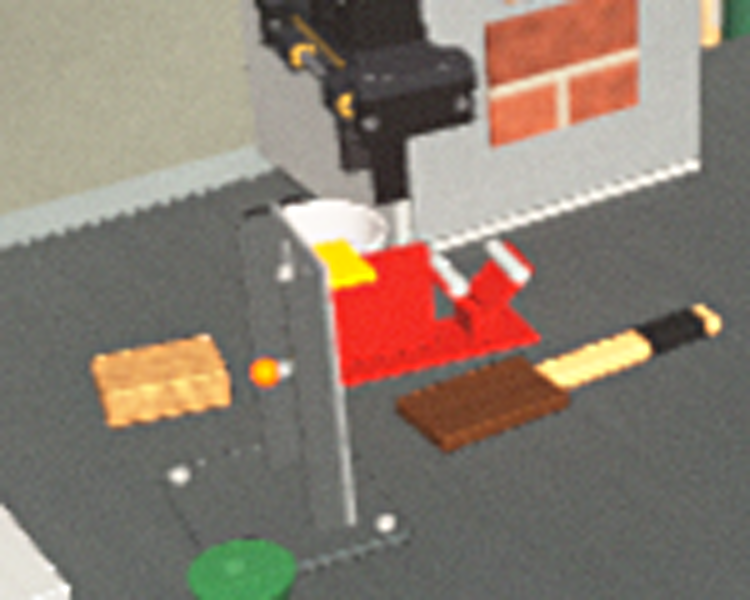

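```bash
python3 - <<'E'
from h import *
np.set_printoptions(precision=4,suppress=True)
p=ctrl.camera('wrist'); img=p['img']
h=cv2.cvtColor(img,cv2.COLOR_RGB2HSV)
m=((h[...,0]>22)&(h[...,0]<34)&(h[...,1]>150)&(h[...,2]>120)).astype(np.uint8); m[:155]=0; m[215:]=0
c=max(cv2.findContours(m,0,1)[0],key=cv2.contourArea); x,y,w,hh=cv2.boundingRect(c); print(x,y,w,hh)
u0,u1=x-.5,x+w-.5; v=y+hh-1.5
# bottom corners of pad
for z in [.178,.180,.181,.182,.184,.19]:
    A,B=watz(p,u0+.8,v,z),watz(p,u1-.4,v,z); print(z,np.linalg.norm(A-B)*1e3)
C=lambda a,b:((a+.5)/3.2-.5+160,(b+.5)/3.2-.5+40)
n=np.array([np.cos(-.134),np.sin(-.134)])
print('knob now', (watz(p,*C(378,209),.110)[:2]-[.618,-.2652])@n)
np.save('w7.npy',p['world_from_camera'])
# wrist4: pose TCP (.5467,-.2556,.1583) vs wrist3 pose shift
T=np.array(p['world_from_camera']); s=ctrl.sense()
# use wrist3 camera, translated (same orientation)
T3=np.array([[-0.1312,-0.9555,-0.2642,0.579],[-0.9914,0.1262,0.0361,-0.2601],[-0.0011,0.2667,-0.9638,0.3272],[0,0,0,1]])
def at(dx): 
    q={'K':p['K'],'world_from_camera':T3.copy()}; q['world_from_camera'][:3,3]+=np.array(dx)-[.507,-.2506,.1646]; return q
D=lambda a,b:((a+.5)/3.2-.5+160,(b+.5)/3.2-.5)
for n_,pos,uv in [('before w4',(.5467,-.2556,.1583),(382,225)),('inserted w5',(.5631,-.2578,.1583),(383,306)),('w6',(.5643,-.2583,.1411),(381,304))]:
    print(n_,(watz(at(pos),*D(*uv),.110)[:2]-[.618,-.2652])@n)
E
```

```text
236 156 87 53
0.178 57.84210647804575
0.18 57.291063887765596
0.181 57.01554259262548
0.182 56.740021297485484
0.184 56.188978707205294
0.19 54.535850936364845
knob now 0.03225921124676363
before w4 0.03412292790938749
inserted w5 0.03401377038092815
w6 0.03427461264083522
```

The knob is back at its out position. As a last check I'll touch the pad with closed fingers: when home, its top must be at z ≈ 0.181.

>>> jog_arm --pt "0.01 0 0" --pt "0.02 0 0" --pt "0.03 0 0" --pt "0.035 0 0.01" --pt "0.035 0 0.025" --pt "0.035 0 0.036" --pt "0.035 0 0.04" --pt "0.035 0 0.04" --yaw '[0,0,0,0,0,0,0,0]' --hand 0 --grip_force 20

```text
t: 16.75
ee_pos: [0.598, -0.2624, 0.183]
orientation: [-0.002, 0.998, -0.067, -0.007]
force: [-0.3, -0.4, 0.5]
opening: 0.014
```

>>> jog_arm --pt "0 0 0.001" --pt "0 0 0.002" --pt "0 0 0.003" --pt "0 0 0.004" --pt "0 0 0.005" --pt "0 0 0.006" --pt "0 0 0.007" --pt "0 0 0.008" --yaw '[0,0,0,0,0,0,0,0]'

```text
t: 17.55
ee_pos: [0.5984, -0.2627, 0.1804]
orientation: [-0.001, 0.998, -0.066, -0.005]
force: [-10.5, 5.4, 25.4]
opening: 0.007
```

Rigid at z = 0.1804 under 25 N, so it's fully home. Retreating.

>>> jog_arm --pt "0 0 -0.005" --pt "0 0 -0.02" --pt "0 0 -0.045" --pt "0 0 -0.07" --pt "-0.01 0 -0.1" --pt "-0.03 0 -0.1" --pt "-0.05 0 -0.1" --pt "-0.05 0 -0.1" --yaw '[0,0,0,0,0,0,0,0]'

```text
t: 18.35
ee_pos: [0.5489, -0.2564, 0.2823]
orientation: [-0.0, 0.998, -0.067, -0.005]
force: [-0.3, -0.1, 0.6]
opening: 0.008
```

```bash
python3 - <<'E'
from h import *
s=ctrl.sense();print(s['t'],s['ee_pos'],s['force'])
shot('wrist','wrist8');shot('scene','scene8')
E
```

```text
18.35 [ 0.54887342 -0.25637278  0.28226635] [-0.26481087 -0.08255502  0.55624514]
```

View pics/wrist8.png

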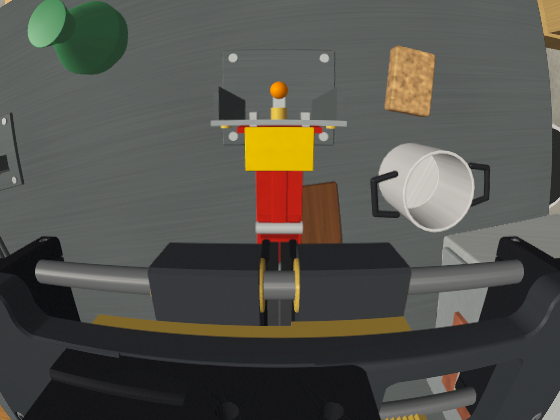

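View pics/scene8.png

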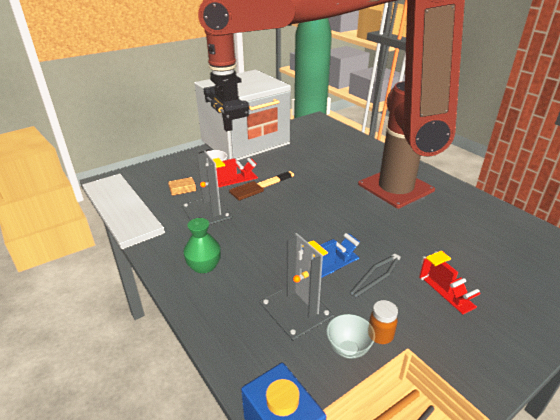

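The rest hangs straight on the plate, with its pad at (279,148) in the wrist view and the knob at (279,90). The bystanders look unmoved and the gripper is clear, so I'm handing in.

```bash
python3 -c "
from h import *
print(ctrl.finish_job())"
```

```text
the job is handed in; nothing more can be done
None
```

The red pipe rest (the one farthest to the robot's right) now hangs in the upper slots of the empty upright, fully home and released. I handed the job in at about 18.5 s.

- **Insertion:** I lined the tabs up with the slots using the wrist camera, correcting 0.6 mm sideways. They went in with no noticeable contact force, and the picture showed both hooks behind the plate. The back face met the plate at about 7 N.
- **Latch:** Pushing down, the force reached about 8 N on the pin. It fell to about zero as the rest passed, which fits the pin snapping out.
- **Fully home:** Pushing further met a rigid stop at about 16 N. After letting go, I touched the yellow pad with closed fingers. It held firm at z = 0.1804 under 25 N, against 0.181 expected.
- **Final look:** The orange knob is at its out position, and the force on the tool is near zero with the gripper clear. The glass and the other things look unmoved.

**Checks that disagreed:**
- The knob's distance behind the plate came out about 2 mm shorter in the picture after release than in the earlier ones. It points towards the pin being out, not pushed in.
- Pad height from the picture alone was good only to about 2 mm, so I relied on the touch.

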